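# Hold a radio module home in the corner of the test jig

## Task

Take the circuit module with the bright shield can from the bench, turn its gold contacts towards the four spring pins of the test jig, and set it down flat on the jig's bed, clear of the pins and of both stops. Then slide it fully home into the corner, flush against the end stop and the side stop at once, firmly but without ramming it, and keep hold of it there: the program finishes while the gripper still holds the module and presses it against both stops, because the springs would push it off again. Leave the other things on the bench where they are.

Things in the scene. Friction and masses are not known exactly. Their poses are not given: they have to be found in the camera images.
- module: Module to test, 0.28 kg, flat on the bench, yaw within 52 deg. Frame 104 (x) x 70 (y) x 10 mm, green board on its rim; centred on it a bright steel can 82 x 48 mm with six dark dots, top 42 mm above the underside. Origin: centre of underside, z up. Four gold contacts on the rim and face of its +x end. Grip the can across its 48 mm (y), 14 to 42 mm up.
- module_corner (a point): The corner of the module's underside between its gold-contact end (+x) and its left side (+y), at (52, 35, 0) mm in the module's frame; axes as the module's.
- jig: Test jig, fixed: aluminium plate 210 (x) x 160 (y) mm, dark grey bed on it, bed top 20 mm above the bench. Origin: centre of its underside, at bench height. Stop rails near its +x end and +y side; behind the end stop, a black contact block 14 mm high and two terminals 16 mm high. With the module home their axes are parallel and the module's origin is at (18, 15, 20) mm in the jig's frame.
- jig_corner (a point): Datum corner at (70, 50, 20) mm in the jig's frame, where the planes of the two stop faces and the bed top meet; axes as the jig's. The rails end 8 mm short of it. The module is home when module_corner is here.
- end_stop: Steel rail fixed on the jig along its y, 92 x 12 mm, 10 mm high above the bed (fingers gripping the can 14 mm up pass over it). Its face looks to jig -x; push the module to +x against it. Origin: datum corner, axes as the jig's. Four brass spring pins stick out 3 mm from the face, 5 mm above the bed, 17 to 53 mm from the corner; with the module home they push back about 3 N in all.
- side_stop: Steel rail fixed on the jig along its x, 100 x 12 mm, 10 mm high above the bed. Its face looks to jig -y; push the module to +y against it. Origin: datum corner, axes as the jig's. One brass spring plunger sticks out 3 mm from the face, 5 mm above the bed, 52 mm from the corner; with the module home it pushes back about 1.5 N.
- spare: Bystander: a spare module of the same 104 x 70 mm frame, but with a black finned heat sink (82 x 48 mm, 42 mm high) in place of the bright can. Origin: centre of its underside. Leave alone. It and the module change places from run to run.
- bottle: Bystander: a white cleaner bottle with an orange label, 56 mm across and 155 mm tall, upright. Origin: centre of its underside. Leave alone.
- screwdriver: Bystander: a screwdriver lying beside the jig. Leave alone.
- tray: Bystander: a small blue open tray of screws, 100 x 75 x 28 mm, beyond the work. Origin: centre of its underside. Leave alone.
Not all that is in view belongs to the job. Leave any brown look-alike of the module alone.

How it is judged:
On the way:
1. the module is set down flat on the jig's bed, gold contacts towards the pins, clear of the pins and of both stops (more than 4 mm from each stop face) (z of module_corner in the frame of jig_corner between -0.003 and 0.003 m and angle between module's own z axis and vertical below 0.05 rad and x of module_corner in the frame of jig_corner between -0.06 and -0.004 m and y of module_corner in the frame of jig_corner between -0.06 and -0.004 m and x of module in the frame of jig_corner below -0.04 m and angle between the x axis of module and the x axis of jig, either way round below 0.35 rad and linear speed of module below 0.02 m/s), for 0.2 s.
At the end, for the whole second after the job is handed in: Flat on the bed (3 mm, 3 degrees), module_corner within 2 mm of jig_corner along jig x and y, square within 0.03 rad, over 1.5 N on the end stop and on the side stop, fingers astride the can and on it (TCP within 20 mm of its midline, over 2 N), at rest, all through the last second (z of module_corner in the frame of jig_corner between -0.003 and 0.003 m and angle between module's own z axis and vertical below 0.05 rad and x of module_corner in the frame of jig_corner between -0.002 and 0.002 m and y of module_corner in the frame of jig_corner between -0.002 and 0.002 m and x of module in the frame of jig_corner below -0.045 m and angle between the x axis of module and the x axis of jig, either way round below 0.03 rad and contact force between module and end_stop above 1.5 N and contact force between module and side_stop above 1.5 N and contact force between the fingers and module above 2 N and y of the grasp point in the frame of module between -0.02 and 0.02 m and linear speed of module below 0.01 m/s); the arm keeps its last pose, push and grip.
It fails at once if the finned spare module is shoved or knocked over (moved more than 15 mm) (distance of spare from where it was at the start of the episode above 0.015 m).
It fails at once if the cleaner bottle is shoved or knocked over (moved more than 15 mm) (distance of bottle from where it was at the start of the episode above 0.015 m).
It fails at once if the screwdriver is shoved or knocked over (moved more than 15 mm) (distance of screwdriver from where it was at the start of the episode above 0.015 m).
It fails at once if the screw tray is shoved or knocked over (moved more than 15 mm) (distance of tray from where it was at the start of the episode above 0.015 m).
It fails at once if the module is rammed against a stop (more than 60 N) (contact force between module and end_stop above 60 N or contact force between module and side_stop above 60 N).
It also fails if it takes over 48 s, if anything falls off the work surface, if the arm or the gripper's body presses on something with over 40 N, if the wrist force passes 120 N, or if a joint passes its speed limit or range.

## Robot

A 6-joint arm with a two-finger parallel gripper is mounted at the origin on the work surface. World frame = base frame: x ahead of the robot, y to its left, z up, the work surface at z = 0. Lengths are in m, angles in rad, forces in N, time in s.
With the tool pointing down it reaches from about 0.35 to 0.8 m from the base axis. Payload 7.3 kg.
Tool frame: the origin (TCP) lies between the finger pads, 19 mm behind the fingertips; this is the grasp point; z points along the fingers, y is the line along which they close (so a half turn about z gives the same grasp; the last joint's range is limited). The gripper opens to 85 mm and grips with 20 to 120 N. Pads are 22 mm wide; open, the fingers measure 114 mm over their backs; the gripper's body (76 mm by 85 mm) begins 54 mm behind the grasp point. The pads swing forward as they close: fully open they stand 13 mm farther back than shut.
Start: joints at [-1.267, 0.342, 1.524, -0, 1.275, -0.146], TCP at [0.228, -0.473, 0.25] pointing down, gripper open.
Joint ranges: [-2.53, 2.53], [-0.77, 2.02], [0.04, 2.7], [-1, 4.14], [0.28, 2.66], [-3.11, 3.11]. Speed limits (rad/s): [2.57, 2.57, 3.14, 3.14, 3.14, 3.14].

## Interface

Orientations are given as a rotation vector (axis times angle).
In Python, from station import arm, read_camera, finish_job, search_frame, trace, landmark_of gives the robot as it stands.
- The arm moves only by the tool step_arm, never from a script. Its argument "increments" is a list of rows, each a list of 5 numbers: the shift along the tool's x, y, z in m, then the turn about the tool's z in degrees, then the opening in per cent of the stroke, from 0 (shut) to 100 (fully open). In form: [[tx, ty, tz, roll, jaw], ...]. A call has 1 to 12 rows; each row shifts and turns the commanded pose from where the row before left it, along the tool's axes as they then stand; what a row does not reach is not made up. A row lasts 1/12 s, in which the tool goes at most 41.7 mm and 7.16 degrees, less where a joint would pass 70% of its speed; a pose out of reach is approached as far as the arm can. A call is refused whole if a number of a shift passes 0.0417 or a number of a turn 7.16, either way. A call with a gripper value outside its range is refused whole. The fingers move at their own pace and stop on an object; "newtons" is the grip in N (left out, the last holds). Time passes only in rows, so rows that do not move let the fingers close. It gives the time, the measured TCP pose, the force, the opening and the grip force at its end, in the units of the state.
- arm.get_state(): the state, without advancing time (a new reading comes with each control period).
- read_camera(name): name is "scene" or "top" or "wrist"; returns a dict with "frame" (480x640x3 uint8, red, green, blue), "mtx" (3x3 intrinsics, pixels), "world_from_camera" (4x4, takes a point from camera to world coordinates). Camera axes: x right, y up, looking along -z (the intrinsics and any distortion apply to the point x, -y, -z); pixel columns grow to the right and rows downward; lengths in m; the calibration is good to about 2 mm. A picture is of the moment at which its call begins. There is no depth.
- finish_job(): hands the job in; it is judged then, once.
Trained networks look in a picture, given as the dict that the camera call returned (one of the last four; its "shot" number tells which), for a name from the list of things; names that differ only in an ending like _2 or _b are one class to them, and where a whole thing is asked for, a point or a joint stands for the part that bears it (a point fixed in the world has none). Each returns a list of dicts, best first, with "confidence" (0 to 1); they miss things now and then, are a little off and sometimes report something else, mostly with a low value. They report only what shows in the picture. A call takes as long as a camera call. They do not tell look-alikes from the thing itself.
- search_frame(thing, picture): "position" ([column, row] in pixels, amid what is visible of it).
- trace(thing, picture): "pixels" (480x640 bool, what is visible of it) and "position" ([column, row] in pixels, amid what is visible of it).
- landmark_of(thing, picture): "position" ([column, row] in pixels: a listed point, or the origin of a listed thing).
The state is a dict: "clock": time; "joint_pos": joint angles; "joint_vel": joint speeds; "effort": joint torques, N m; "tcp_pos": TCP position; "orientation": TCP orientation; "ft_force": force on the tool from outside, world axes, zero at the start; "torque": the same for the moment, N m; "gripper_width": finger opening in m; "gripper_force": force on a finger pad.
Only numpy, scipy, OpenCV 4.12 (cv2) and the standard library are available. Lean on these libraries where they do the work, as an engineer would, in place of code of your own. Each camera call takes 0.05 s, during which the arm holds its last target. There are 200 camera calls.

## Working session

There is one attempt and no reset: what is moved stays moved. The work goes in short steps, Python scripts to look and compute and a tool call to move; the robot and the scene stay as the last step left them, time stands still between calls to the robot, and variables do not carry over. Pictures are saved under pics/ and viewed, at most 11 in all, crops included, and the job is handed in when it is done.

Besides the shell and the picture viewer there is one more tool, called as name(argument=value, ...) on one line, values as JSON. step_arm: Moves the arm, as the interface text tells. Its arguments: {"type":"object","properties":{"increments":{"type":"array"},"newtons":{"type":"number"}},"required":["increments"]}

```bash
ls; mkdir -p pics
cat > h.py <<'E'
import numpy as np,cv2
from station import *
from scipy.spatial.transform import Rotation as R
def ray(p,uv):
    K=p["mtx"];T=np.array(p["world_from_camera"])
    d=np.linalg.inv(K)@[uv[0],uv[1],1]; d=np.array([d[0],-d[1],-d[2]])
    return T[:3,3],T[:3,:3]@d
def onz(p,uv,z):
    o,d=ray(p,uv); return o+d*(z-o[2])/d[2]
def proj(p,X):
    T=np.linalg.inv(p["world_from_camera"]); c=T[:3,:3]@X+T[:3,3]
    q=p["mtx"]@[c[0],-c[1],-c[2]]; return q[:2]/q[2]
def save(p,n): cv2.imwrite(n,p["frame"][:,:,::-1])
E
python3 - <<'E'
from h import *
s=arm.get_state();print({k:np.round(v,3) for k,v in s.items()})
a=read_camera("scene");b=read_camera("top")
print(a.keys())
cv2.imwrite("pics/a.png",cv2.resize(np.vstack([a["frame"],b["frame"]])[:,:,::-1],(450*1,600+75-75)) )
save(b,"pics/top.png");save(a,"pics/scene.png")
for t,z in [("module",0),("module_corner",0),("jig",0),("jig_corner",.02),("end_stop",.02),("spare",0),("bottle",0),("tray",0)]:
  for p,n in((a,"scene"),(b,"top")):
    print(t,n,[(np.round(r["position"]),round(r["confidence"],2),np.round(onz(p,r["position"],z),4)[:2]) for r in landmark_of(t,p)[:3]])
E
```

```text
pics
{'clock': np.float64(0.0), 'joint_pos': array([-1.267,  0.343,  1.525, -0.   ,  1.275, -0.146]), 'joint_vel': array([ 0.001, -0.001, -0.   , -0.001, -0.002, -0.001]), 'effort': array([-1.0000e-03, -4.3368e+01, -2.4601e+01, -0.0000e+00,  8.0000e-03,
        0.0000e+00]), 'tcp_pos': array([ 0.228, -0.472,  0.249]), 'orientation': array([-3.061, -0.7  ,  0.   ]), 'ft_force': array([-0.372, -0.594, -0.645]), 'torque': array([-0.002, -0.003, -0.014]), 'gripper_force': np.float64(0.0), 'gripper_width': np.float64(0.085)}
dict_keys(['frame', 'mtx', 'world_from_camera', 'shot'])
module scene [(array([358., 269.]), 0.96, array([0.623 , 0.1392])), (array([383., 313.]), 0.76, array([0.651 , 0.3054]))]
module top [(array([257., 236.]), 0.68, array([0.6296, 0.1376])), (array([188., 226.]), 0.63, array([0.6566, 0.2953])), (array([386., 267.]), 0.45, array([ 0.5509, -0.1568]))]
module_corner scene [(array([406., 301.]), 0.73, array([0.5789, 0.2977])), (array([363., 282.]), 0.62, array([0.6378, 0.1908]))]
module_corner top [(array([183., 259.]), 0.82, array([0.5792, 0.3044])), (array([228., 230
[... 320 characters left out ...]
_stop scene [(array([310., 209.]), 0.46, array([ 0.6225, -0.1394]))]
end_stop top [(array([372., 233.]), 0.72, array([ 0.627 , -0.1244]))]
spare scene [(array([412., 253.]), 0.85, array([0.4564, 0.1516])), (array([306., 212.]), 0.47, array([ 0.628 , -0.1544]))]
spare top [(array([246., 308.]), 0.79, array([0.4647, 0.1614]))]
bottle scene [(array([456., 344.]), 0.67, array([0.5575, 0.4653]))]
bottle top [(array([111., 270.]), 0.82, array([0.5563, 0.4657])), (array([298., 178.]), 0.42, array([0.7656, 0.0403]))]
tray scene [(array([296., 261.]), 0.85, array([0.7548, 0.0341])), (array([328., 204.]), 0.74, array([ 0.5492, -0.164 ]))]
tray top [(array([299., 177.]), 0.82, array([0.7677, 0.0372]))]
```

Run:
```python
import cv2
im=cv2.imread("pics/top.png");c=im[150:340,80:460];cv2.imwrite("pics/c1.png",cv2.resize(c,None,fx=2.1,fy=2.1,interpolation=cv2.INTER_CUBIC))
```

```text
(no output)
```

View pics/c1.png

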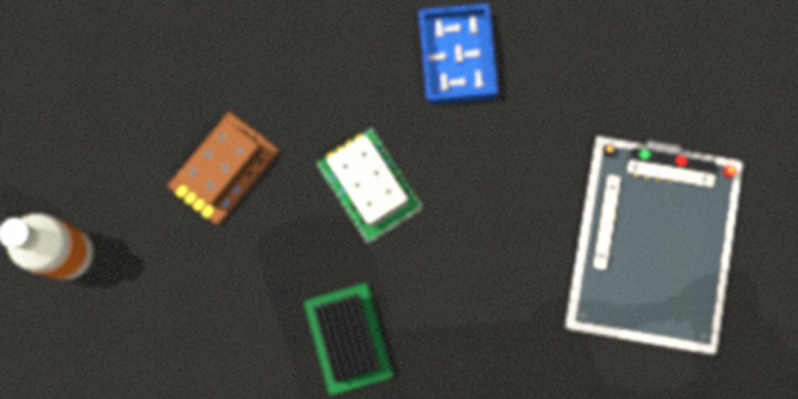

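View pics/scene.png

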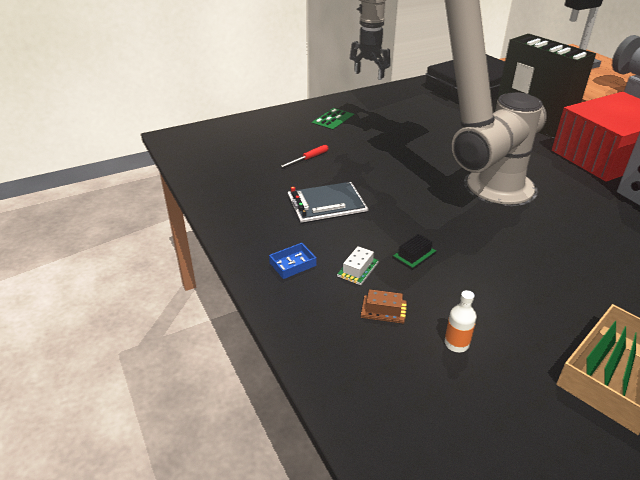

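The target is the bright-can module, top px (257,236), because it has the white/steel can with dots. The brown look-alike at (188,226) and the finned spare at (246,308) are to be left alone. The jig is at about (388,265). I'll go and look closer over the jig, then over the module.

step_arm(increments=[[0.036,-0.0135,0,0,100],[0.036,-0.0135,0,0,100],[0.036,-0.0135,0,0,100],[0.036,-0.0135,0,0,100],[0.036,-0.0135,0,0,100],[0.036,-0.0135,0,0,100],[0.036,-0.0135,0,0,100],[0.036,-0.0135,0,0,100],[0.036,-0.0135,0,0,100],[0,0,0,0,100],[0,0,0,0,100],[0,0,0,0,100]])

```text
clock: 1.9
tcp_pos: [0.4671, -0.2225, 0.2499]
orientation: [3.062, 0.702, -0.001]
ft_force: [-0.1, 0.0, 0.2]
gripper_width: 0.0855
gripper_force: 0.0
```

```bash
cat >> h.py <<'E'
def state():
    s=arm.get_state();M=R.from_rotvec(s["orientation"]).as_matrix()
    print("t",round(s["clock"],2),"tcp",np.round(s["tcp_pos"],4),"yaw x",round(np.degrees(np.arctan2(M[1,0],M[0,0])),2),"F",np.round(s["ft_force"],1),"w",round(s["gripper_width"],4),"gf",round(s["gripper_force"],1),"q",np.round(s["joint_pos"],2)); return s,M
E
python3 - <<'E'
from h import *
s,M=state()
w=read_camera("wrist");save(w,"pics/w1.png");np.savez("w1.npz",**w)
print(np.round(w["world_from_camera"],3),w["mtx"])
for t,z in [("jig_corner",.02),("jig",0),("module",0),("module_corner",0)]:
    print(t,[(np.round(r["position"]),round(r["confidence"],2),np.round(onz(w,r["position"],z),4)[:2]) for r in landmark_of(t,w)[:3]])
E
```

```text
t 1.9 tcp [ 0.4671 -0.2225  0.2499] yaw x 25.82 F [-0.1  0.   0.2] w 0.0855 gf 0.0 q [-0.59  0.33  1.54 -0.    1.27  0.53]
[[ 0.435  0.865  0.251  0.531]
 [-0.9    0.418  0.121 -0.192]
 [-0.    -0.279  0.96   0.374]
 [ 0.     0.     0.     1.   ]] [[431.74833181   0.         316.17303485]
 [  0.         431.74833181 240.58447978]
 [  0.           0.           1.        ]]
jig_corner []
jig [(array([301.,  75.]), 0.77, array([ 0.554 , -0.1663]))]
module []
module_corner []
```

View pics/w1.png

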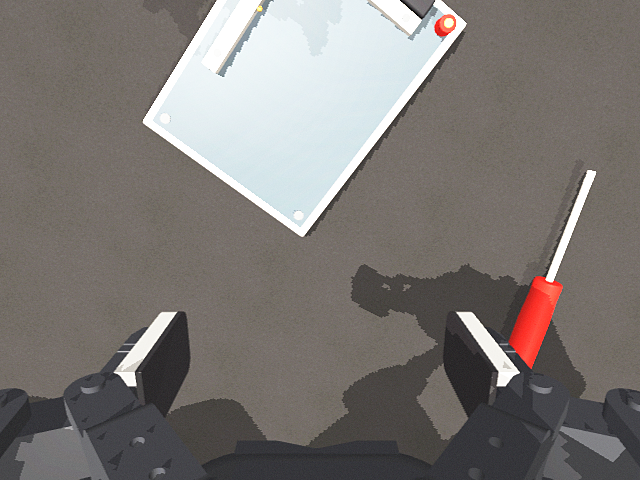

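The picture shows the jig's near half: plate corners at (145,122), (302,235) and (465,25), with the screwdriver at right. I need to move forward and up to see the whole jig.

step_arm(increments=[[0.03,-0.006,-0.02,0,100],[0.03,-0.006,-0.02,0,100],[0.03,-0.006,-0.02,0,100],[0,0,0,0,100],[0,0,0,0,100]])

```text
clock: 2.57
tcp_pos: [0.5411, -0.1672, 0.3106]
orientation: [3.061, 0.702, 0.002]
ft_force: [0.3, 0.2, 0.3]
gripper_width: 0.0854
gripper_force: 0.0
```

Run:
```python
from h import *
s,M=state()
w=read_camera("wrist");save(w,"pics/w2.png");np.savez("w2.npz",**w)
for t,z in [("jig_corner",.02),("jig",0),("module",0),("module_corner",0)]:
    print(t,[(np.round(r["position"]),round(r["confidence"],2),np.round(onz(w,r["position"],z),4)[:2]) for r in landmark_of(t,w)[:3]])
```

```text
t 2.57 tcp [ 0.5411 -0.1672  0.3106] yaw x 25.84 F [0.3 0.2 0.3] w 0.0854 gf 0.0 q [-0.43  0.38  1.3  -0.    1.46  0.69]
jig_corner [(array([323.,  85.]), 0.91, array([ 0.6321, -0.1299]))]
jig [(array([321., 178.]), 0.8, array([ 0.5532, -0.1667]))]
module []
module_corner []
```

View pics/w2.png

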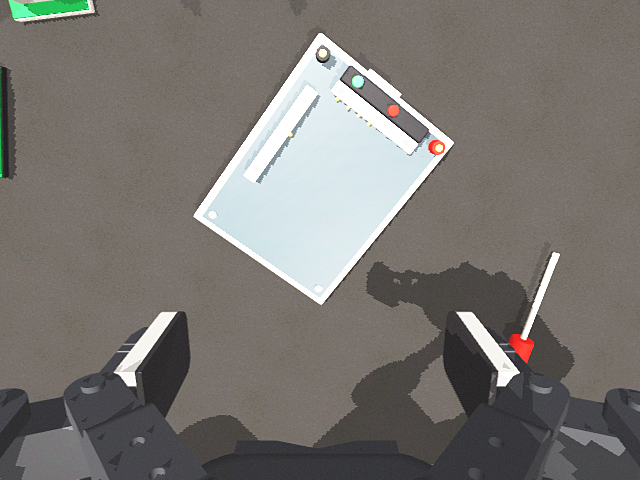

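The whole jig is visible: plate corners at (321,33), (453,143), (321,303) and (195,215), end stop at upper right, side stop at left. Next I'll fit its pose.

```bash
cat > fitjig.py <<'E'
from h import *
from scipy.optimize import least_squares
w=dict(np.load("w2.npz"));g=cv2.cvtColor(w["frame"],cv2.COLOR_RGB2GRAY)
m=((g>165)*255).astype(np.uint8); m[310:]=0
m=cv2.morphologyEx(m,cv2.MORPH_CLOSE,np.ones((5,5)))
n,l,st,c=cv2.connectedComponentsWithStats(m); k=l[180,320]; 
cn=max(cv2.findContours(((l==k)*255).astype(np.uint8),cv2.RETR_EXTERNAL,cv2.CHAIN_APPROX_NONE)[0],key=cv2.contourArea)[:,0].astype(float)
C0=np.array([[321,33],[453,143],[321,303],[195,215]],float)
L=[]
for i in range(4):
    a,b=C0[i],C0[(i+1)%4];d=(b-a)/np.linalg.norm(b-a);nn=np.array([-d[1],d[0]])
    t=(cn-a)@d/np.linalg.norm(b-a);sel=cn[(t>.08)&(t<.92)&(abs((cn-a)@nn)<5)]
    for _ in range(2):
        vx,vy,x0,y0=cv2.fitLine(sel.astype(np.float32),cv2.DIST_HUBER,0,.01,.01).ravel()
        r=(sel-[x0,y0])@[-vy,vx];sel=sel[abs(r)<1.2]
    print(i,len(sel),r.std());L.append(np.cross([x0,y0,1],[x0+vx,y0+vy,1]))
P=[np.cross(L[i-1],L[i]) for i in range(4)];P=np.array([p[:2]/p[2] for p in P]);print(np.round(P,1))
J=np.array([[105,80],[105,-80],[-105,-80],[-105,80]])/1000
def res(q):
    x,y,a,z=q;c,s=np.cos(a),np.sin(a)
    return np.ravel([proj(w,np.array([x+c*u-s*v,y+s*u+c*v,z]))-p for (u,v),p in zip(J,P)])
for z in (None,.01,.014,.018):
    f=(lambda q:res(q)) if z is None else (lambda q,z=z:res([*q,z]))
    o=least_squares(f,[.553,-.166,-.15,.012][:4 if z is None else 3]);x,y,a=o.x[:3]
    c,s=np.cos(a),np.sin(a)
    print(z,np.round(o.x,4),np.degrees(a),"corner",x+c*.07-s*.05,y+s*.07+c*.05,"rms",np.sqrt(np.mean(o.fun**2)))
E
python3 fitjig.py
```

```text
0 78 0.3010234590001479
1 135 0.22480510166922713
2 107 0.23663838646862442
3 153 0.23681912310738984
[[319.6  31.4]
 [453.8 142.2]
 [320.7 304.5]
 [192.7 215.8]]
None [ 0.553  -0.166  -0.1944  0.0147] -11.136897875151442 corner 0.6313765165385881 -0.1304842920853734 rms 0.01856565237976705
0.01 [ 0.5528 -0.1663 -0.1944] -11.138215215492515 corner 0.6311145012965623 -0.13071834351680411 rms 1.0489292921453068
0.014 [ 0.553  -0.1661 -0.1944] -11.137097191965516 corner 0.631338801016299 -0.13051817185769488 rms 0.15481495040958118
0.018 [ 0.5532 -0.1659 -0.1944] -11.135882997655354 corner 0.631559193512668 -0.13031924149559448 rms 0.7583983168692795
```

step_arm(increments=[[0.04,-0.01,0,0,100],[0.04,-0.01,0,0,100],[0.04,-0.01,0,0,100],[0.02,-0.036,0,0,100],[0.0,-0.04,0,0,100],[0,-0.04,0,0,100],[0,-0.04,0,0,100],[0,0,0,0,100],[0,0,0,0,100]])

```text
clock: 3.57
tcp_pos: [0.5847, 0.0624, 0.3102]
orientation: [3.061, 0.704, -0.0]
ft_force: [1.1, -1.1, 0.1]
gripper_width: 0.0856
gripper_force: 0.0
```

Run:
```python
from h import *
s,M=state()
w=read_camera("wrist");save(w,"pics/w3.png");np.savez("w3.npz",**w)
for t,z in [("jig_corner",.02),("jig",0),("module",0),("module_corner",0)]:
    print(t,[(np.round(r["position"]),round(r["confidence"],2),np.round(onz(w,r["position"],z),4)[:2]) for r in landmark_of(t,w)[:3]])
```

```text
t 3.57 tcp [0.5847 0.0624 0.3102] yaw x 25.91 F [ 1.1 -1.1  0.1] w 0.0856 gf 0.0 q [-0.02  0.43  1.23 -0.    1.48  1.09]
jig_corner [(array([512., 234.]), 0.59, array([ 0.6313, -0.1317]))]
jig []
module [(array([110.,  14.]), 0.8, array([0.6466, 0.3015])), (array([258., 117.]), 0.64, array([0.6225, 0.1432]))]
module_corner [(array([84., 79.]), 0.74, array([0.5823, 0.3052])), (array([217.,  60.]), 0.71, array([0.6526, 0.1983]))]
```

View pics/w3.png

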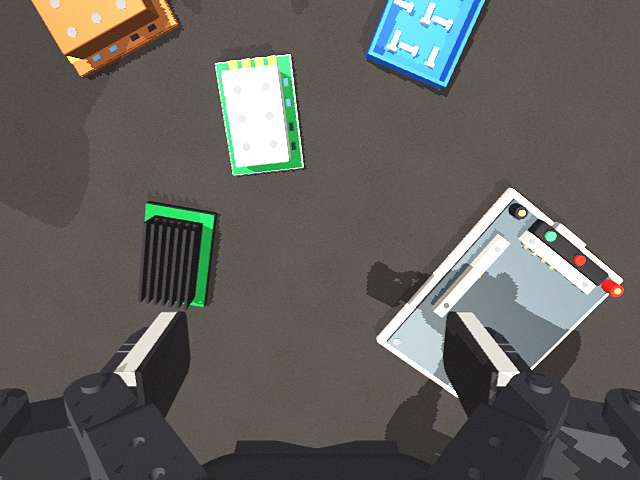

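The module sits at rim corners (216,63), (291,55), (303,167), (233,175), with the gold contacts at the image top. The tray is at upper right, and the brown look-alike is at upper left. I'll fit the module pose.

```bash
sed -e 's/w2.npz/w3.npz/' fitjig.py > fitmod.py
python3 - <<'E'
s=open('fitmod.py').read()
a=s.index('g=cv2');b=s.index('n,l,st')
s=s[:a]+"""f=w["frame"];m=((f.max(2)>150)*255).astype(np.uint8);m=cv2.morphologyEx(m,cv2.MORPH_CLOSE,np.ones((5,5)))
"""+s[b:]
s=s.replace("l[180,320]","l[120,260]").replace("[[321,33],[453,143],[321,303],[195,215]]","[[216,63],[291,55],[303,167],[233,175]]")
s=s.replace("[[105,80],[105,-80],[-105,-80],[-105,80]]","[[52,35],[52,-35],[-52,-35],[-52,35]]").replace("(None,.01,.014,.018)","(None,.008,.01,.012)").replace("[.553,-.166,-.15,.012]","[.62,.143,.56,.01]").replace('<5','<4')
open('fitmod.py','w').write(s)
E
python3 fitmod.py
```

```text
0 63 0.39714402030023
1 94 0.2852249504254521
2 59 0.28540824207104887
3 94 0.29184063517356235
[[214.3  62.5]
 [289.7  53.5]
 [303.1 167. ]
 [232.6 174.8]]
None [0.6244 0.1413 0.5609 0.0066] 32.137845445867256 corner 0.6571053818570498 0.22083284556307878 rms 0.09033028507844129
0.008 [0.6245 0.1411 0.5609] 32.13609274868034 corner 0.657161500176269 0.22066894241560348 rms 0.17651400107030857
0.01 [0.6246 0.1409 0.5608] 32.13348190710415 corner 0.6572442183390049 0.2204267346088824 rms 0.3880612788917807
0.012 [0.6246 0.1406 0.5608] 32.130844500820224 corner 0.6573267290500113 0.22018438980227262 rms 0.6119780535864164
```

step_arm(increments=[[0.0234,-0.0178,0.02,0,100],[0.0234,-0.0178,0.02,0,100],[0.0233,-0.0177,0.02,0,100],[0,0,0.03,-6.2,100],[0,0,0.04,0,100],[0,0,0.04,0,100],[0,0,0.03,0,100],[0,0,0,0,100],[0,0,0,0,100]])

```text
clock: 4.57
tcp_pos: [0.6253, 0.1386, 0.1087]
orientation: [-3.02, -0.863, 0.006]
ft_force: [0.6, 0.1, 1.4]
gripper_width: 0.0855
gripper_force: 0.0
```

Run:
```python
from h import *
s,M=state()
d=np.array([.6245,.141,.034])-s["tcp_pos"];print("tool shift",np.round(M.T@d,4))
w=read_camera("wrist");save(w,"pics/w4.png")
for z in (.042,):
  for u in (41,-41):
    for v in (24,-24):
      c,n=np.cos(.561),np.sin(.561);X=np.array([.6245+(c*u-n*v)/1e3,.141+(n*u+c*v)/1e3,z]);q=proj(w,X);cv2.circle(w["frame"],tuple(int(round(t)) for t in q),3,(255,0,0),-1)
save(w,"pics/w4.png")
```

```text
t 4.57 tcp [0.6253 0.1386 0.1087] yaw x 31.89 F [0.6 0.1 1.4] w 0.0855 gf 0.0 q [ 0.1   0.68  1.36 -0.    1.11  1.11]
tool shift [ 0.0008 -0.0024  0.0747]
```

View pics/w4.png

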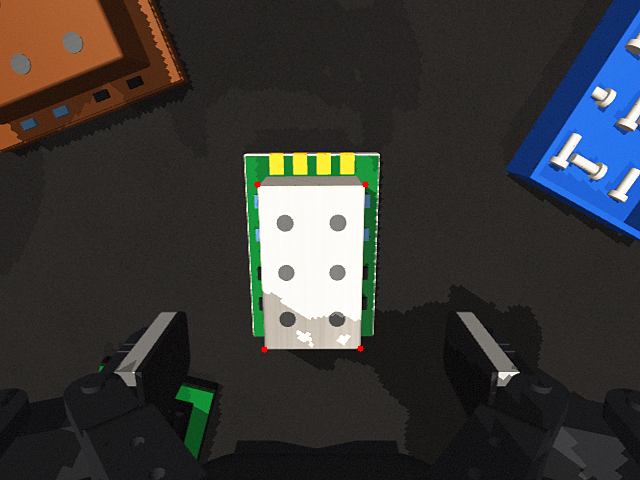

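The predicted can corners coincide with the picture at (258,185), (365,185), (360,349) and (264,349), and the gold contacts are at the +x end. I'll descend and grip.

step_arm(increments=[[0.0008,-0.0024,0.03,0,100],[0,0,0.03,-0.2,100],[0,0,0.0147,0,100],[0,0,0,0,100],[0,0,0,0,0],[0,0,0,0,0],[0,0,0,0,0],[0,0,0,0,0],[0,0,0,0,0],[0,0,0,0,0],[0,0,0,0,0]], newtons=45)

```text
clock: 5.53
tcp_pos: [0.6268, 0.1422, 0.0381]
orientation: [3.018, 0.87, 0.008]
ft_force: [-0.9, -0.8, 8.5]
gripper_width: 0.0471
gripper_force: 48.3
```

```bash
python3 -c "
from h import *
state()"
```

```text
t 5.53 tcp [0.6268 0.1422 0.0381] yaw x 32.17 F [-0.9 -0.8  8.5] w 0.0471 gf 48.3 q [ 0.1   0.77  1.41 -0.    0.96  1.11]
```

step_arm(increments=[[0,0,-0.02,0,0],[0,0,-0.03,0,0],[0,0,-0.03,0,0],[0,0,0,0,0],[0,0,0,0,0]])

```text
clock: 5.95
tcp_pos: [0.6262, 0.1423, 0.1179]
orientation: [3.018, 0.87, 0.008]
ft_force: [-0.0, -0.0, -2.9]
gripper_width: 0.0472
gripper_force: 47.4
```

```bash
cat > look.py <<'E'
import sys
from h import *
s,M=state()
w=read_camera("wrist");save(w,sys.argv[1]);np.savez("wl.npz",**w)
for r in landmark_of("module_corner",w)[:3]: print(r["position"],r["confidence"])
E
python3 look.py pics/w5.png
```

```text
t 5.95 tcp [0.6262 0.1423 0.1179] yaw x 32.17 F [-0.  -0.  -2.9] w 0.0472 gf 47.4 q [ 0.1   0.67  1.35 -0.    1.12  1.11]
[222.8, 175.5] 0.9
[24.5, 155.1] 0.88
```

View pics/w5.png

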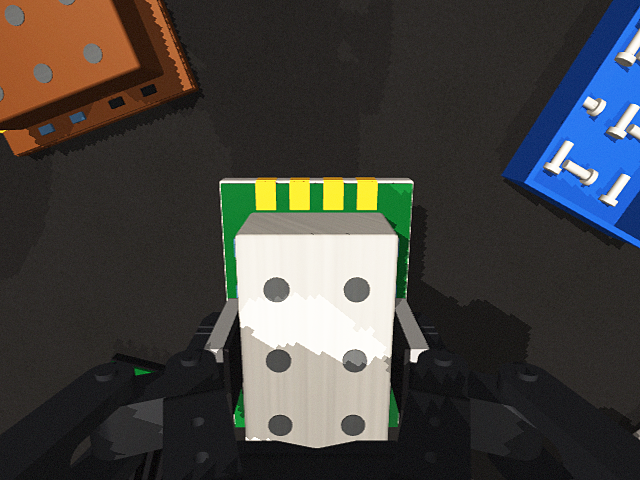

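The module is held square in the jaws: rim corners at (220,180) and (413,180), can dots at (278,361) and (355,361). I'll fit its pose in the hand.

Run:
```python
from h import *
from scipy.optimize import least_squares
w=dict(np.load("wl.npz"));s,M=state()
obs=[(52,35,10,220,180),(52,-35,10,413,180),(41,24,42,240,235.5),(41,-24,42,397,235.5)]
D=[(1,1,276,290),(1,-1,357,290),(0,1,278,361),(0,-1,355,361),(-1,1,280,425),(-1,-1,353,425)]
def res(q,zf=None):
    ox,oy,oz,a,A,B=q;r=[]
    P=[(x,y,z,u,v) for x,y,z,u,v in obs]+[(i*A,j*B,42,u,v) for i,j,u,v in D]
    for x,y,z,u,v in P:
        c,n=np.cos(a),np.sin(a)
        # tool frame: x fwd, y = -module y, z down ; o = module origin in tool
        t=np.array([ox+c*x-n*y, -(oy+n*x+c*y), oz-z])/1e3
        r+=list(proj(w,s["tcp_pos"]+M@t)-[u,v])
    return r
o=least_squares(res,[0,0,35,0,26,12],loss="soft_l1");print(np.round(o.x,4),np.round(res(o.x),1))
```

```text
t 6.05 tcp [0.6243 0.1421 0.1146] yaw x 32.17 F [ 0.6 -0.  -2.8] w 0.0473 gf 47.4 q [ 0.1   0.67  1.35 -0.    1.12  1.11]
[-1.84740e+00 -8.46900e-01  3.51012e+01 -1.50000e-03  2.40717e+01
  1.21882e+01] [-2.1  2.2  1.7  2.3 -5.8  0.1  2.   0.1  0.2 -0.2 -0.  -0.2  0.1 -0.5
 -0.  -0.6 -0.2 -0.2  0.1 -0.3]
```

step_arm(increments=[[-0.022,0.0226,0,0,0],[-0.022,0.0226,0,0,0],[-0.022,0.0226,0,0,0],[-0.022,0.0226,0,0,0],[-0.022,0.0226,0,0,0],[-0.022,0.0226,0,0,0],[-0.022,0.0226,0,0,0],[-0.022,0.0226,0,0,0],[-0.022,0.0226,0,0,0],[-0.022,0.0226,0,0,0],[0,0,0,0,0]])

```text
clock: 6.97
tcp_pos: [0.5573, -0.1713, 0.1137]
orientation: [3.02, 0.864, -0.005]
ft_force: [0.1, 0.1, -2.0]
gripper_width: 0.0469
gripper_force: 47.4
```

step_arm(increments=[[0,0,0,6.2,0],[0,0,0,6.2,0],[0,0,0,6.2,0],[0,0,0,6.2,0],[0,0,0,6.2,0],[0,0,0,6.2,0],[0,0,0,6.1,0],[0,0,0,0,0],[0,0,0,0,0],[0,0,0,0,0],[0,0,0,0,0],[0,0,0,0,0]])

```text
clock: 7.97
tcp_pos: [0.559, -0.1662, 0.1151]
orientation: [-3.127, 0.302, 0.001]
ft_force: [0.6, 0.8, -2.0]
gripper_width: 0.0469
gripper_force: 47.4
```

```bash
cat > rel.py <<'E'
from h import *
a=np.radians(-11.14);C=np.array([.6314,-.1305]);
def rel():
    s,M=state();c,n=np.cos(a),np.sin(a);J=np.array([[c,n],[-n,c]])
    print("TCP in jig_corner frame mm",np.round(1e3*J@(s["tcp_pos"][:2]-C),1),"F jig",np.round(J@s["ft_force"][:2],1),"Fz",round(s["ft_force"][2],1),"moment z",round(s["torque"][2],2))
rel()
E
python3 rel.py;python3 look.py pics/w6.png
```

```text
t 7.97 tcp [ 0.559  -0.1662  0.1151] yaw x -11.05 F [ 0.6  0.8 -2. ] w 0.0469 gf 47.4 q [-0.42  0.58  1.53 -0.    1.03  1.34]
TCP in jig_corner frame mm [-64.1 -49. ] F jig [0.5 0.9] Fz -2.0 moment z -0.03
t 7.97 tcp [ 0.559  -0.1662  0.1151] yaw x -11.05 F [ 0.6  0.8 -2. ] w 0.0469 gf 47.4 q [-0.42  0.58  1.53 -0.    1.03  1.34]
[225.4, 175.7] 0.71
```

View pics/w6.png

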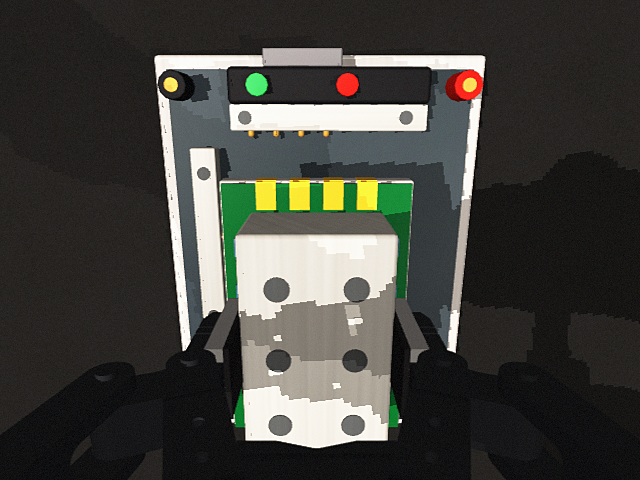

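The module is lined up over the bed with its contacts facing the pins (pins at row ~132, contacts at row ~182), and it is clear of the side stop (rail edge ~219 at left). I'll lower it.

step_arm(increments=[[0,0,0.02,0,0],[0,0,0.02,0,0],[0,0,0.013,0,0],[0,0,0.002,0,0],[0,0,0.002,0,0],[0,0,0,0,0],[0,0,0,0,0],[0,0,0,0,0]])

```text
clock: 8.73
tcp_pos: [0.5596, -0.1665, 0.0591]
orientation: [3.126, -0.304, 0.002]
ft_force: [-0.0, 0.5, -2.6]
gripper_width: 0.0474
gripper_force: 47.4
```

```bash
python3 rel.py
```

```text
t 8.73 tcp [ 0.5596 -0.1665  0.0591] yaw x -11.13 F [-0.   0.5 -2.6] w 0.0474 gf 47.4 q [-0.42  0.65  1.58 -0.    0.91  1.34]
TCP in jig_corner frame mm [-63.5 -49.2] F jig [-0.1  0.5] Fz -2.6 moment z 0.04
```

step_arm(increments=[[0,0,0.0015,0,0],[0,0,0.0015,0,0],[0,0,0,0,0],[0,0,0,0,0],[0,0,0,0,0]])

```text
clock: 9.15
tcp_pos: [0.5597, -0.1665, 0.0581]
orientation: [3.126, -0.304, 0.004]
ft_force: [-5.6, 3.3, 15.4]
gripper_width: 0.0473
gripper_force: 49.5
```

```bash
python3 rel.py
```

```text
t 9.15 tcp [ 0.5597 -0.1665  0.0581] yaw x -11.12 F [-5.6  3.3 15.4] w 0.0473 gf 49.5 q [-0.42  0.66  1.58 -0.    0.9   1.34]
TCP in jig_corner frame mm [-63.4 -49.2] F jig [-6.1  2.2] Fz 15.4 moment z -0.05
```

step_arm(increments=[[0,0,0,0,80],[0,0,0,0,80],[0,0,0,0,80],[0,0,0,0,80],[0,0,-0.001,0,80],[0,0,0,0,0],[0,0,0,0,0],[0,0,0,0,0],[0,0,0,0,0],[0,0,0,0,0],[0,0,0,0,0]], newtons=40)

```text
clock: 10.07
tcp_pos: [0.5593, -0.1664, 0.0564]
orientation: [3.127, -0.305, 0.001]
ft_force: [0.5, -1.4, 2.0]
gripper_width: 0.0473
gripper_force: 43.0
```

```bash
python3 rel.py; python3 look.py pics/w7.png
```

```text
t 10.07 tcp [ 0.5593 -0.1664  0.0564] yaw x -11.13 F [ 0.5 -1.4  2. ] w 0.0473 gf 43.0 q [-0.42  0.66  1.58 -0.    0.9   1.34]
TCP in jig_corner frame mm [-63.8 -49.2] F jig [ 0.7 -1.3] Fz 2.0 moment z 0.04
t 10.07 tcp [ 0.5593 -0.1664  0.0564] yaw x -11.13 F [ 0.5 -1.4  2. ] w 0.0473 gf 43.0 q [-0.42  0.66  1.58 -0.    0.9   1.34]
[223.9, 173.5] 0.89
```

View pics/w7.png

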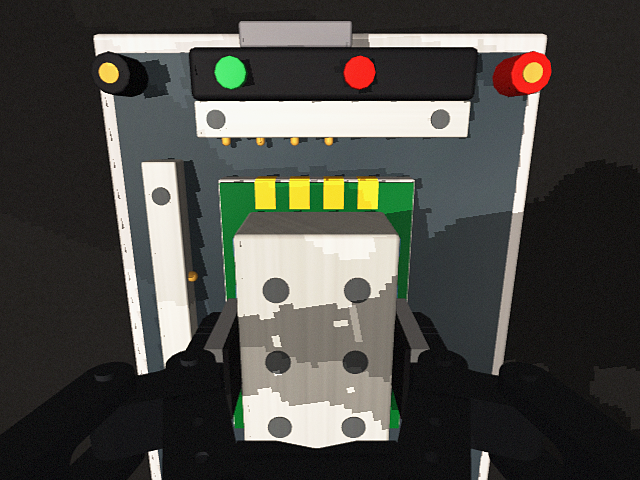

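The module is flat on the bed with gaps of about 15 mm to the end stop (rim row 180, stop row 137) and about 12 mm to the side stop (rim column 219, rail ~185). I'll start the slide gently.

step_arm(increments=[[0.002,-0.0016,0,0,0],[0.002,-0.0016,0,0,0],[0.002,-0.0016,0,0,0],[0.002,-0.0016,0,0,0],[0.002,-0.0016,0,0,0],[0,0,0,0,0],[0,0,0,0,0],[0,0,0,0,0]])

```text
clock: 10.83
tcp_pos: [0.571, -0.1601, 0.0564]
orientation: [-3.127, 0.304, -0.002]
ft_force: [-0.2, 1.7, 3.9]
gripper_width: 0.0469
gripper_force: 43.2
```

```bash
python3 rel.py
```

```text
t 10.83 tcp [ 0.571  -0.1601  0.0564] yaw x -11.12 F [-0.2  1.7  3.9] w 0.0469 gf 43.2 q [-0.4   0.67  1.55  0.    0.92  1.36]
TCP in jig_corner frame mm [-53.5 -40.7] F jig [-0.5  1.6] Fz 3.9 moment z -0.03
```

step_arm(increments=[[0.0008,0,0,0,0],[0.0008,0,0,0,0],[0.0008,0,0,0,0],[0.0006,0,0,0,0],[0,0,0,0,0],[0,0,0,0,0]])

```text
clock: 11.33
tcp_pos: [0.5724, -0.1604, 0.0564]
orientation: [-3.126, 0.304, 0.004]
ft_force: [-5.6, 1.5, 8.4]
gripper_width: 0.0469
gripper_force: 43.8
```

```bash
python3 rel.py
```

```text
t 11.33 tcp [ 0.5724 -0.1604  0.0564] yaw x -11.12 F [-5.6  1.5  8.4] w 0.0469 gf 43.8 q [-0.4   0.68  1.55 -0.    0.92  1.36]
TCP in jig_corner frame mm [-52.1 -40.8] F jig [-5.7  0.4] Fz 8.4 moment z 0.01
```

step_arm(increments=[[0.0005,0,0,0,0],[0.0005,0,0,0,0],[0.0005,0,0,0,0],[0,0,0,0,0],[0,0,0,0,0]])

```text
clock: 11.75
tcp_pos: [0.5735, -0.1606, 0.0564]
orientation: [-3.126, 0.304, 0.005]
ft_force: [-6.8, 1.9, 8.9]
gripper_width: 0.0475
gripper_force: 43.9
```

```bash
python3 rel.py
```

```text
t 11.75 tcp [ 0.5735 -0.1606  0.0564] yaw x -11.12 F [-6.8  1.9  8.9] w 0.0475 gf 43.9 q [-0.4   0.68  1.54 -0.    0.93  1.36]
TCP in jig_corner frame mm [-51.  -40.7] F jig [-7.1  0.5] Fz 8.9 moment z -0.01
```

step_arm(increments=[[0.0005,0,0,0,0],[0.0005,0,0,0,0],[0.0005,0,0,0,0],[0,0,0,0,0],[0,0,0,0,0]])

```text
clock: 12.17
tcp_pos: [0.5747, -0.1609, 0.0564]
orientation: [-3.126, 0.304, 0.006]
ft_force: [-8.4, 3.1, 9.8]
gripper_width: 0.0474
gripper_force: 44.0
```

```bash
python3 rel.py
```

```text
t 12.17 tcp [ 0.5747 -0.1609  0.0564] yaw x -11.12 F [-8.4  3.1  9.8] w 0.0474 gf 44.0 q [-0.4   0.68  1.54 -0.    0.93  1.36]
TCP in jig_corner frame mm [-49.7 -40.7] F jig [-8.8  1.5] Fz 9.8 moment z 0.02
```

step_arm(increments=[[0.0005,0,0,0,0],[0.0005,0,0,0,0],[0.0005,0,0,0,0],[0,0,0,0,0],[0,0,0,0,0]])

```text
clock: 12.58
tcp_pos: [0.5751, -0.1609, 0.0564]
orientation: [-3.125, 0.304, 0.01]
ft_force: [-12.9, 2.4, 12.9]
gripper_width: 0.0473
gripper_force: 44.5
```

```bash
python3 rel.py
```

```text
t 12.58 tcp [ 0.5751 -0.1609  0.0564] yaw x -11.11 F [-12.9   2.4  12.9] w 0.0473 gf 44.5 q [-0.4   0.68  1.53 -0.    0.93  1.36]
TCP in jig_corner frame mm [-49.4 -40.7] F jig [-13.1  -0.1] Fz 12.9 moment z -0.01
```

The end stop has been reached: force rises while the position stands still. Next is the side.

step_arm(increments=[[0,-0.001,0,0,0],[0,-0.001,0,0,0],[0,-0.001,0,0,0],[0,-0.001,0,0,0],[0,0,0,0,0],[0,0,0,0,0]])

```text
clock: 13.08
tcp_pos: [0.5753, -0.1598, 0.0565]
orientation: [3.124, -0.305, -0.01]
ft_force: [-16.9, -9.9, 13.2]
gripper_width: 0.0472
gripper_force: 44.3
```

```bash
python3 rel.py
```

```text
t 13.08 tcp [ 0.5753 -0.1598  0.0565] yaw x -11.16 F [-16.9  -9.9  13.2] w 0.0472 gf 44.3 q [-0.4   0.68  1.53 -0.01  0.93  1.37]
TCP in jig_corner frame mm [-49.4 -39.6] F jig [-14.6 -12.9] Fz 13.2 moment z -0.24
```

Friction is holding it, so I'll ease the x push and the down force and continue in y.

step_arm(increments=[[-0.001,0,-0.001,0,0],[-0.001,0,0,0,0],[0,-0.0005,0,0,0],[0,0,0,0,0],[0,0,0,0,0]])

```text
clock: 13.5
tcp_pos: [0.5759, -0.1569, 0.0566]
orientation: [-3.127, 0.304, 0.004]
ft_force: [-4.8, -1.1, -0.7]
gripper_width: 0.0474
gripper_force: 42.7
```

```bash
python3 rel.py; python3 look.py pics/w8.png
```

```text
t 13.5 tcp [ 0.5759 -0.1569  0.0566] yaw x -11.12 F [-4.8 -1.1 -0.7] w 0.0474 gf 42.7 q [-0.39  0.68  1.54 -0.    0.93  1.37]
TCP in jig_corner frame mm [-49.4 -36.7] F jig [-4.5 -2. ] Fz -0.7 moment z -0.06
t 13.5 tcp [ 0.5759 -0.1569  0.0566] yaw x -11.12 F [-4.8 -1.1 -0.7] w 0.0474 gf 42.7 q [-0.39  0.68  1.54 -0.    0.93  1.37]
[223.0, 175.9] 0.62
```

View pics/w8.png

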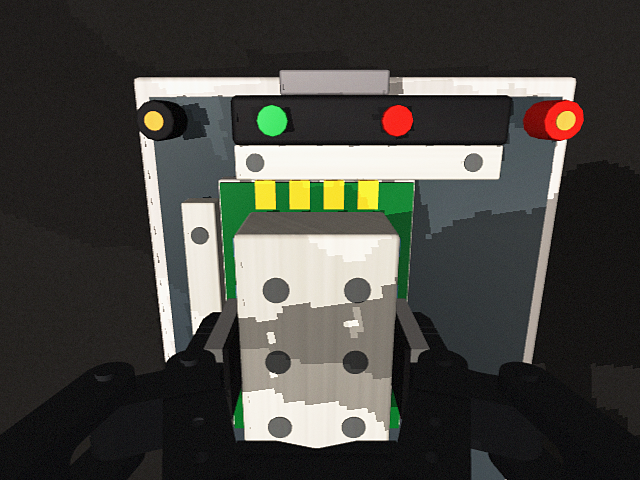

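The end face is flush (stop edge at row ~180) and about 1–1.5 mm remains to the side rail (columns 217–221). I'll continue in y.

step_arm(increments=[[0,-0.0005,0,0,0],[0,-0.0005,0,0,0],[0,-0.0005,0,0,0],[0,-0.0005,0,0,0],[0,0,0,0,0],[0,0,0,0,0]])

```text
clock: 14.1
tcp_pos: [0.5761, -0.1557, 0.0566]
orientation: [3.126, -0.304, -0.004]
ft_force: [-6.5, -6.1, 1.0]
gripper_width: 0.0469
gripper_force: 42.7
```

```bash
python3 rel.py
```

```text
t 14.1 tcp [ 0.5761 -0.1557  0.0566] yaw x -11.1 F [-6.5 -6.1  1. ] w 0.0469 gf 42.7 q [-0.39  0.68  1.54 -0.    0.93  1.37]
TCP in jig_corner frame mm [-49.4 -35.4] F jig [-5.2 -7.2] Fz 1.0 moment z 0.0
```

step_arm(increments=[[0.0005,-0.0005,0,0,0],[0.0005,-0.0005,0,0,0],[0,-0.0005,0,0,0],[0,0,0,0,0],[0,0,0,0,0],[0,0,0,0,0]])

```text
clock: 14.6
tcp_pos: [0.5762, -0.1556, 0.0566]
orientation: [3.124, -0.303, -0.008]
ft_force: [-11.7, -11.6, 2.0]
gripper_width: 0.0471
gripper_force: 43.0
```

```bash
python3 rel.py
```

```text
t 14.6 tcp [ 0.5762 -0.1556  0.0566] yaw x -11.09 F [-11.7 -11.6   2. ] w 0.0471 gf 43.0 q [-0.39  0.68  1.54 -0.    0.93  1.38]
TCP in jig_corner frame mm [-49.3 -35.3] F jig [ -9.2 -13.7] Fz 2.0 moment z -0.06
```

step_arm(increments=[[0.0005,0,0,0,0],[0.0005,0,0,0,0],[0.0005,0,0,0,0],[0.0005,-0.0005,0,0,0],[0,0,0,0,0],[0,0,0,0,0],[0,0,0,0,0],[0,0,0,0,0]])

```text
clock: 15.27
tcp_pos: [0.5763, -0.1556, 0.0567]
orientation: [3.124, -0.303, -0.015]
ft_force: [-19.6, -12.3, 7.7]
gripper_width: 0.0475
gripper_force: 43.7
```

```bash
python3 rel.py
python3 - <<'E'
from h import *
w=read_camera("wrist");c=w["frame"][110:380,120:540];cv2.imwrite("pics/w9.png",cv2.resize(c[:,:,::-1],None,fx=1.9,fy=1.9,interpolation=cv2.INTER_CUBIC))
E
```

```text
t 15.27 tcp [ 0.5763 -0.1556  0.0567] yaw x -11.09 F [-19.6 -12.3   7.7] w 0.0475 gf 43.7 q [-0.39  0.68  1.53 -0.01  0.94  1.38]
TCP in jig_corner frame mm [-49.2 -35.3] F jig [-16.8 -15.8] Fz 7.7 moment z -0.05
```

View pics/w9.png

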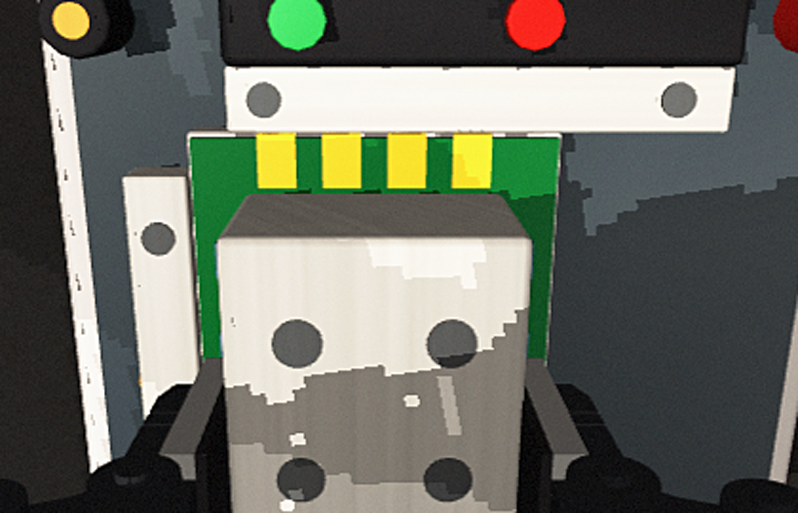

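The enlarged view shows the module flush against the end stop (row ~131) and the side rail (column ~190). Force is about 16 N on each and the arm is at rest, so I'll hand in.

```bash
python3 -c "
from station import *
print(finish_job())"
```

```text
the job is handed in; nothing more can be done
None
```

I handed the job in with the module home in the jig corner: flat on the bed, flush against both stops in the last picture, and still gripped. The wrist read about 16 N of push towards each stop; the judge's verdict was not shown.

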